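# Free the stuck drying cup

### The arm

A 6-joint arm with a two-finger parallel gripper is mounted at the origin on the work surface. World frame = base frame: x ahead of the robot, y to its left, z up, the work surface at z = 0. Lengths are in m, angles in rad, forces in N, time in s.
With the tool pointing down it reaches from about 0.25 to 0.725 m from the base axis. Payload 4 kg.
Tool frame: the origin (TCP) lies midway between the tips of the shut fingers; the grasp point (between the pads) lies 19 mm behind it (bot.grasp_offset is the distance from the TCP to the grasp point, in m); z points along the fingers, y is the direction in which the jaws open and shut (so a half turn about z gives the same grasp; the last joint's range is limited). The gripper opens to 85 mm and grips with 20 to 120 N. Pads are 22 mm wide; open, the fingers measure 114 mm over their backs; the gripper's body (76 mm by 85 mm) begins 54 mm behind the grasp point. The pads swing forward as they close: fully open they stand 13 mm farther back than shut.
Start: joints at [1.322, 0.241, 0.005, 1.335, 0, 1.571], TCP at [0.123, 0.485, 0.231] pointing down, gripper open.
Joint ranges: [-2.72, 2.72], [-1.05, 1.87], [-1.09, 1.28], [-1.99, 2.15], [-1.42, 1.44], [-3.14, 3.14]. Speed limits (rad/s): [2.79, 2.79, 3.14, 3.14, 3.14, 3.14].

### API

Orientations are given as a unit quaternion [x, y, z, w].
In Python, from workcell import sensors, optics, bot gives the robot as it stands.
- The arm moves only by the tool apply_moves, never from a script. Its argument "plan" is one flat list of numbers, 6 for each row, row after row: the shift along the tool's x, y, z in m, then the turn, a rotation vector about the tool's x, y, z in rad. In form: [tx, ty, tz, ax, ay, az, tx, ty, tz, ax, ay, az, ...]. A call has 1 to 12 rows; each row is the pose to reach, as a shift and turn from the pose commanded when the call began, along the tool's axes at that moment; what a row does not reach only later rows make up. A row lasts 1/12 s, in which the tool goes at most 41.7 mm and 7.16 degrees, less where a joint would pass 70% of its speed; a pose out of reach is approached as far as the arm can. A call with a gripper value outside its range is refused whole. "grip" is the finger opening in m, from 0 to 0.0854, set as the call begins (left out, the last holds). The fingers move at their own pace and stop on an object; the grip force is fixed at half the most. Time passes only in rows, so rows that repeat a pose let the fingers close. It gives the time, the measured TCP pose, the force and the opening at its end, in the units of the state.
- sensors.get_obs(): the state, without advancing time (a new reading comes with each control period).
- optics.camera(name): name is "scene" or "top"; returns a dict with "pixels" (420x560x3 uint8, red, green, blue), "fx", "fy", "cx", "cy" (pixels), "k1" (the pictures are not rectified: a ray, as slopes to the right and down, at radius r is drawn at 1 + k1 r^2 times it, then the intrinsics apply), "pose" (4x4, takes a point from camera to world coordinates). Camera axes: x right, y up, looking along -z (the intrinsics and any distortion apply to the point x, -y, -z); pixel columns grow to the right and rows downward; lengths in m; the calibration is good to about 2 mm. A picture is of the moment at which its call begins. There is no depth.
- bot.job_done(): hands the job in, once; it reports no verdict.
The state is a dict: "clock": time; "joint_pos": joint angles; "joint_vel": joint speeds; "tau": joint torques, N m; "eef_pos": TCP position; "tool_rot": TCP orientation; "ft_force": force on the tool from outside, world axes, zero at the start; "ft_torque": the same for the moment, N m; "grip_width": finger opening in m.
Only numpy, scipy, OpenCV 4.12 (cv2) and the standard library are available. Lean on these libraries where they do the work, as an engineer would, in place of code of your own. Each camera call takes 0.05 s, during which the arm holds its last target.

### The job

The washed steel mixing cups stand mouth down on the bench, and one short wide cup is stuck over a tall narrow one. Lift the outer, wide cup straight up off the inner one, which must stay standing on the bench where it is, and set the wide cup down, still mouth down and without dropping it, on the middle of the plywood drying board. Leave the two single cups and the sanding block alone.

Things in the scene. Friction and masses are not known exactly. Their poses are not given: they have to be found in the camera images.
- cup_outer_center (a point): Centre (half-way up, on axis) of the outer cup: plain steel, mouth down over the inner cup, 58 mm diameter (rim line 61), wall 2.5, 63 mm tall, 0.16 kg. Closed end on top, 93 mm above the bench; lower edge 30 mm and centre 61.5 mm above it. z up. 3 mm play round the inner; varnish drags with about 1 N as it slides off; free after 60 mm of straight, level lift. A like cup alone on the bench isn't it.
- cup_inner_center (a point): Centre (half-way up, on axis) of the inner cup: plain steel, mouth down on the bench, 47 mm diameter, 90 mm tall, with a rolled rim 64 mm across and 8 mm high at the bench; 0.3 kg; z up. Only its lowest 30 mm show below the outer cup. Loose: its weight alone holds it down against the varnish. A like cup standing bare is not it.
- board_mid (a point): Middle of the top face of the drying board: empty square plywood board, 140 x 140 mm, 15 mm thick, fixed flat on the bench; z up, x and y along its edges.
Mind the look-alikes: they are no part of the job. Leave any orange look-alike of the part that bears cup_outer_center alone. Several things look just like the part that bears board_mid: the one meant starts farthest to the robot's right.

How it is judged:
At the end, for the whole second after the job is handed in: The outer cup stands released and at rest, mouth down (within 10 degrees) on the drying board, its axis within 20 mm of the board's middle; the inner cup stands upright (within 10 degrees) and at rest on the bench within 20 mm of where it was (horizontal distance between cup_outer_center and board_mid below 0.02 m and z of cup_outer_center in the frame of board_mid between 0.026 and 0.037 m and angle between each of cup_outer_center, cup_inner_center's own z axis and vertical below 0.17 rad and linear speed of each of cup_outer, cup_inner below 0.02 m/s and distance of cup_inner_center from where it was at the start of the episode below 0.02 m); the robot touches nothing.
It fails at once if the inner cup is lifted off the bench (more than 12 mm) with the outer one (height (world z) of cup_inner_center above 0.057 m).
It fails at once if the inner cup is tipped by more than 20 degrees (angle between cup_inner_center's own z axis and vertical above 0.35 rad).
It fails at once if the outer cup is dropped (falls free faster than 0.6 m/s, about 20 mm) (contact force between the fingers and cup_outer below 0.05 N and linear speed of cup_outer above 0.6 m/s).
It fails at once if a single cup or the sanding block is moved by more than 25 mm (distance of any of cup_tall, cup_short, sander from where it was at the start of the episode above 0.025 m).
It also fails if it takes over 42 s, if anything falls off the work surface, if the arm or the gripper's body presses on something with over 40 N, if the wrist force passes 120 N, or if a joint passes its speed limit or range.

## Working session

There is one attempt and no reset: what is moved stays moved. The work goes in short steps, Python scripts to look and compute and a tool call to move; the robot and the scene stay as the last step left them, time stands still between calls to the robot, and variables do not carry over. Pictures are saved under pics/ and viewed, and the job is handed in when it is done.

Besides the shell and the picture viewer there is one more tool, called as a command line: name --argument value ..., lists and objects as JSON in quotes. apply_moves: Moves the arm, as the interface text tells. Its arguments: {"type":"object","properties":{"plan":{"type":"array","items":{"type":"number"}},"grip":{"type":"number"}},"required":["plan"]}

```bash
mkdir -p pics; cat > h.py <<'E'
import numpy as np, cv2
from workcell import sensors, optics, bot
def snap(n,tag):
    c=optics.camera(n); cv2.imwrite(f'pics/{tag}.png',c['pixels'][:,:,::-1]); np.save(f'pics/{tag}.npy',{k:v for k,v in c.items()},allow_pickle=True); return c
def load(tag): return np.load(f'pics/{tag}.npy',allow_pickle=True).item()
def ray(c,u,v):
    K=np.array([[c['fx'],0,c['cx']],[0,c['fy'],c['cy']],[0,0,1.]])
    p=cv2.undistortPoints(np.array([[[u,v]]],float),K,np.array([c['k1'],0,0,0.]))[0,0]
    P=np.array(c['pose']); d=P[:3,:3]@np.array([p[0],-p[1],-1]); return P[:3,3],d
def at(c,u,v,z):
    o,d=ray(c,u,v); return o+d*(z-o[2])/d[2]
def proj(c,X):
    P=np.array(c['pose']); q=P[:3,:3].T@(np.array(X)-P[:3,3]); x,y=q[0]/-q[2],-q[1]/-q[2]; s=1+c['k1']*(x*x+y*y)
    return c['fx']*x*s+c['cx'],c['fy']*y*s+c['cy']
def crop(c,u0,v0,u1,v1,tag,k=5):
    im=c['pixels'][v0:v1,u0:u1,::-1]; cv2.imwrite(f'pics/{tag}.png',cv2.resize(im,None,fx=k,fy=k,interpolation=cv2.INTER_CUBIC))
E
python3 - <<'E'
from h import *
for n in('scene','top'):
    c=snap(n,n+'0'); print(n,c['fx'],c['cx'],c['cy'],c['k1'],np.round(c['pose'],3).tolist())
o=sensors.get_obs(); print(o)
E
```

```text
scene 418.9101265258084 279.67389515889437 217.85433058911931 -0.04399450588942856 [[0.355, -0.651, 0.671, 1.093], [0.935, 0.23, -0.271, -0.198], [0.022, 0.723, 0.691, 0.64], [0.0, 0.0, 0.0, 1.0]]
top 539.8181996493892 277.56641932459837 201.2995994132919 -0.15434813928378321 [[-0.01, 0.997, -0.073, 0.398], [-1.0, -0.01, -0.006, 0.053], [-0.007, 0.073, 0.997, 1.538], [0.0, 0.0, 0.0, 1.0]]
{'clock': 0.1, 'joint_pos': array([ 1.32199762e+00,  2.41366934e-01,  3.90222512e-03,  1.33517833e+00,
       -1.45253840e-05,  1.57083587e+00]), 'joint_vel': array([ 0.00121443, -0.00160261,  0.00372702, -0.00113446,  0.00041513,
        0.00059056]), 'tau': array([-6.40869894e-04, -3.73137259e+01,  2.53010023e+01,  1.08141743e-02,
        6.05742844e-05,  2.74979271e-06]), 'eef_pos': array([0.12299218, 0.48408379, 0.23050384]), 'tool_rot': array([ 1.24098309e-01,  9.92269498e-01, -9.17124012e-04, -1.07344175e-04]), 'ft_force': array([ 0.19257268, -0.21524932,  0.2215899 ]), 'ft_torque': array([-0.00987962,  0.04610647,  0.01358277]), 'grip_width': 0.08539937177008716}
```

View pics/scene0.png

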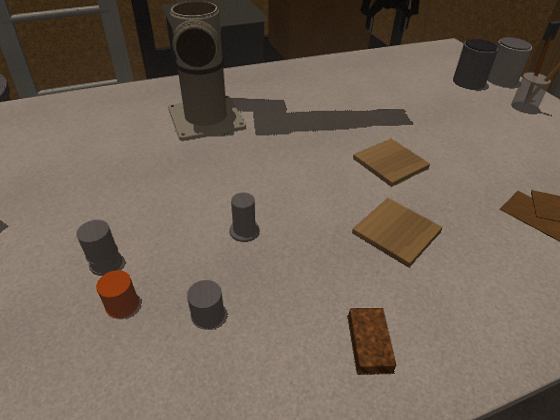

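View pics/top0.png

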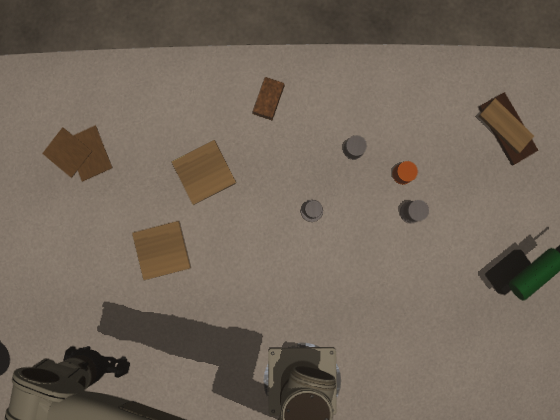

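The stack candidates in the scene view are:
- (98,245): a wide cup with a flange below it
- (244,216): a bare tall cup
- (206,303): a short cup alone
- (118,294): an orange cup

(98,245), which is top (415,211), fits the description.

The square boards in the top view are (204,171) and (161,250). Image right is −y, so (204,171) is farther right. I'll check both choices in crops.

```bash
python3 - <<'E'
from h import *
s=load('scene0');t=load('top0')
a=cv2.resize(s['pixels'][205:325,60:160,::-1],None,fx=5,fy=5,interpolation=cv2.INTER_CUBIC)
cv2.imwrite('pics/cs.png',a)
crop(t,380,150,450,240,'ct',6); crop(t,160,130,250,215,'cb',7)
print(at(t,204,171,.015),at(t,161,250,.015),at(s,397,230,.015))
print('stack',at(t,418,210,.093),at(s,95,229,.093))
for u,v,z in((312,210,.09),(355,146,.063),(406,171,.063),(268,98,.03)): print(at(t,u,v,z))
E
```

```text
[0.59888806 0.27194078 0.015     ] [0.37481585 0.39518687 0.015     ] [0.60406196 0.26897172 0.015     ]
stack [ 0.47682576 -0.31725754  0.093     ] [ 0.47698536 -0.31259757  0.093     ]
[ 0.48015612 -0.02989782  0.09      ]
[ 0.6579822  -0.15351747  0.063     ]
[ 0.58710128 -0.2943539   0.063     ]
[0.80525899 0.08723984 0.03      ]
```

View pics/cs.png

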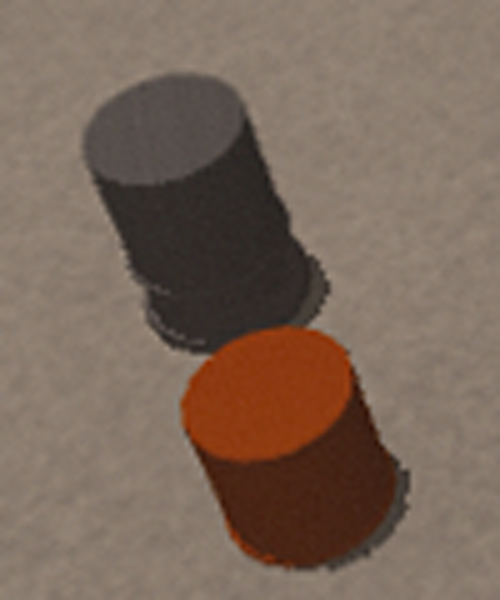

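View pics/ct.png

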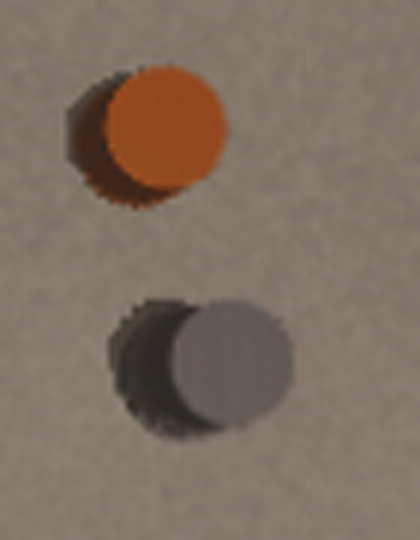

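View pics/cb.png

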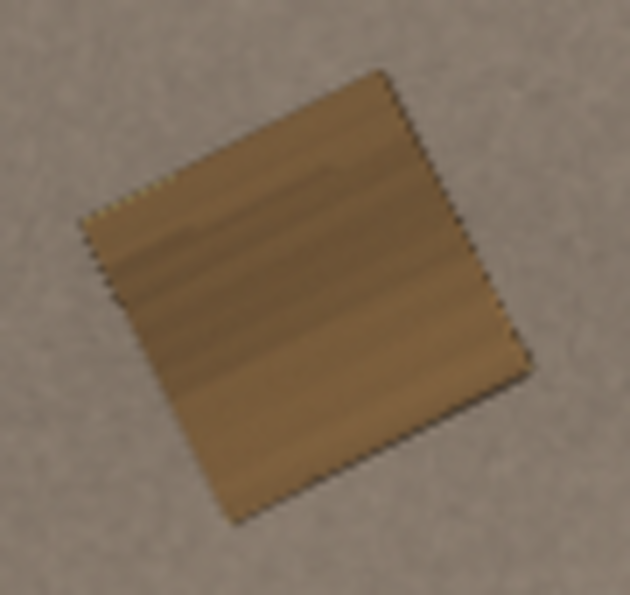

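The crops confirm it. The stack at scene (98,245) / top (418,210) shows a wide cup over a flanged rim. The orange cup is next to it. The board at top (204,171) is square and empty. Next I'll refine the positions.

```bash
python3 - <<'E'
from h import *
s=load('scene0');t=load('top0')
f=lambda x,o,k:(x+.5)/k-.5+o
print('stack t',at(t,f(232.5,380,6),f(364.5,150,6),.093),'s',at(s,f(165,60,5),f(129,205,5),.093))
C=[at(t,f(x,160,7),f(y,130,7),.015) for x,y in((380,70),(530,370),(235,522),(82,222))]
print(np.mean(C,0),[np.linalg.norm(C[i]-C[i-1]).round(3) for i in range(4)])
cs=[(393,200),(440,229),(408,262),(354,232)]
print('s board',np.mean([at(s,*p,.015) for p in cs],0))
E
```

```text
stack t [ 0.47591227 -0.31815249  0.093     ] s [ 0.47926544 -0.31694516  0.093     ]
[0.59678343 0.27396551 0.015     ] [np.float64(0.137), np.float64(0.139), np.float64(0.135), np.float64(0.139)]
s board [0.60423629 0.27314583 0.015     ]
```

apply_moves --plan '[-0.04, 0, 0, 0, 0, 0, -0.08, -0.02, 0, 0, 0, 0, -0.11, -0.05, 0, 0, 0, 0, -0.14, -0.08, 0, 0, 0, 0, -0.17, -0.11, 0, 0, 0, 0, -0.2, -0.14, 0, 0, 0, 0, -0.22, -0.17, 0, 0, 0, 0, -0.24, -0.2, 0, 0, 0, 0, -0.26, -0.23, 0, 0, 0, 0, -0.28, -0.26, 0, 0, 0, 0, -0.29, -0.29, 0, 0, 0, 0, -0.3, -0.32, 0, 0, 0, 0]'

```text
clock: 1.1
eef_pos: [0.335, 0.0988, 0.231]
tool_rot: [0.124, 0.992, -0.0, -0.0]
ft_force: [0.2, -0.6, 0.4]
grip_width: 0.0852
```

```bash
python3 - <<'E'
from h import *
o=sensors.get_obs(); print(o['joint_pos'].round(3),o['eef_pos'],o['tool_rot'].round(3),o['clock'])
E
```

```text
[ 0.287 -0.06  -0.332  1.3   -0.     0.536] [0.33496829 0.09883836 0.23101806] [ 0.124  0.992 -0.    -0.   ] 1.1
```

apply_moves --plan '[-0.02, -0.03, 0, 0, 0, 0, -0.04, -0.06, 0, 0, 0, 0, -0.06, -0.09, 0, 0, 0, 0, -0.08, -0.12, 0, 0, 0, 0, -0.1, -0.155, 0, 0, 0, 0, -0.12, -0.19, 0, 0, 0, 0, -0.14, -0.225, 0, 0, 0, 0, -0.16, -0.255, 0, 0, 0, 0, -0.18, -0.285, 0, 0, 0, 0, -0.2, -0.315, 0, 0, 0, 0, -0.22, -0.345, 0, 0, 0, 0, -0.24, -0.37, 0, 0, 0, 0]'

```text
clock: 2.1
eef_pos: [0.4763, -0.3194, 0.2306]
tool_rot: [0.125, 0.992, 0.0, -0.001]
ft_force: [0.3, 0.1, 1.1]
grip_width: 0.0853
```

apply_moves --plan '[0, 0, 0.02, 0, 0, 0, 0, 0, 0.04, 0, 0, 0, 0, 0, 0.06, 0, 0, 0, 0, 0, 0.07, 0, 0, 0, 0, 0, 0.08, 0, 0, 0, 0, 0, 0.08, 0, 0, 0]'

```text
clock: 2.6
eef_pos: [0.4754, -0.3162, 0.1491]
tool_rot: [0.124, 0.992, 0.001, -0.002]
ft_force: [-0.3, 0.5, -1.0]
grip_width: 0.0855
```

```bash
python3 - <<'E'
from h import *
o=sensors.get_obs(); print(o['joint_pos'].round(3),o['eef_pos'],o['tool_rot'].round(4),o['clock'])
c=snap('scene','s1'); crop(c,40,150,180,280,'s1c',5); t=snap('top','t1'); crop(t,360,140,470,250,'t1c',5)
E
```

```text
[-0.587  0.429  0.056  1.202  0.    -0.338] [ 0.47543175 -0.31624362  0.14909225] [ 1.240e-01  9.923e-01  9.000e-04 -1.800e-03] 2.6
```

View pics/s1c.png

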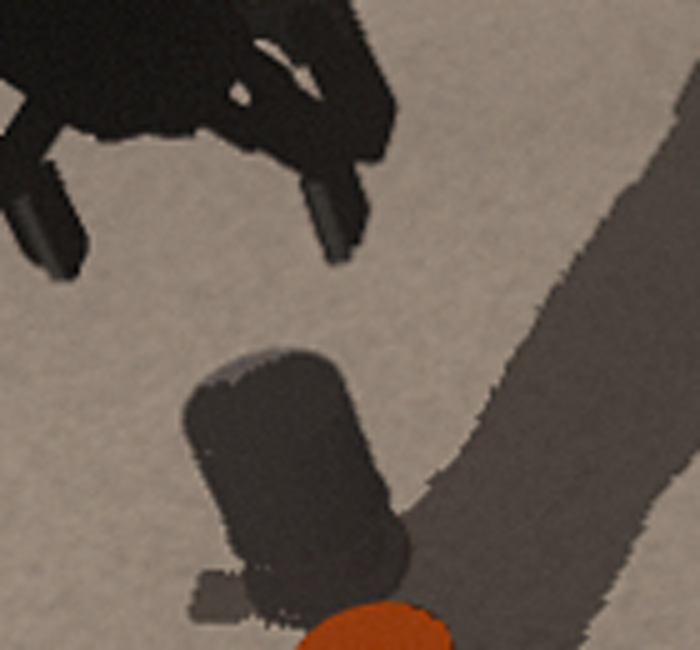

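View pics/t1c.png

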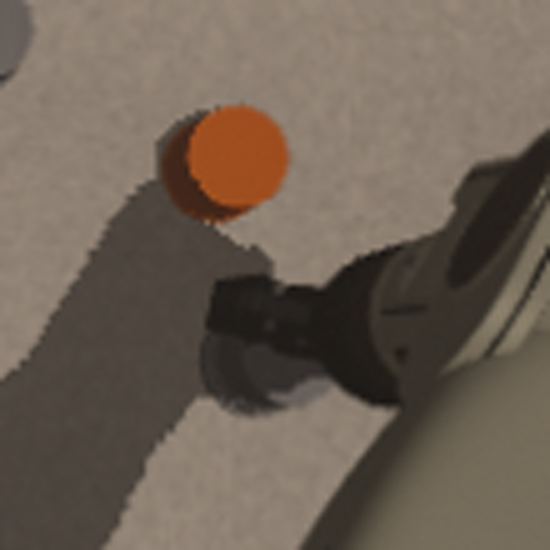

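The scene view shows the open fingers above the stack. The tips are at about (54,204) and (107.5,202), and the cup top is clear below. I'll check these against the projection.

```bash
python3 - <<'E'
from h import *
s=load('s1'); y=np.array([.246,.969,0])
for z in(.149,.162):
  for k in(-.043,.043,-.057,.057): print(z,k,np.round(proj(s,np.array([.4754,-.3162,z])+k*y),1))
# cup outline projected: top circle extents with two hypotheses
s0=load('scene0');t0=load('top0')
for c,n in((s0,'s'),(t0,'t')):
  for xy in((.4755,-.317),(.479,-.317)):
    q=np.array([proj(c,[xy[0]+.029*np.cos(a),xy[1]+.029*np.sin(a),.093]) for a in np.linspace(0,6.28,100)])
    r=np.array([proj(c,[xy[0]+.032*np.cos(a),xy[1]+.032*np.sin(a),.004]) for a in np.linspace(0,6.28,100)])
    print(n,xy,'top',q.min(0).round(1),q.max(0).round(1),'rim',r.min(0).round(1),r.max(0).round(1))
E
```

```text
0.149 -0.043 [ 58.6 207.7]
0.149 0.043 [108.9 204.7]
0.149 -0.057 [ 50.3 208.2]
0.149 0.057 [117.1 204.2]
0.162 -0.043 [ 56.  202.1]
0.162 0.043 [107.  199.1]
0.162 -0.057 [ 47.7 202.6]
0.162 0.057 [115.3 198.6]
s (0.4755, -0.317) top [ 75.9 218.1] [108.8 240.6] rim [ 88.5 248.7] [122.  273.5]
s (0.479, -0.317) top [ 75.9 219.3] [109.  241.9] rim [ 88.6 249.9] [122.2 274.8]
t (0.4755, -0.317) top [407.4 199.8] [428.4 221.2] rim [399.2 201.1] [421.1 223.4]
t (0.479, -0.317) top [407.4 198.5] [428.4 219.9] rim [399.2 199.9] [421.1 222.2]
```

apply_moves --plan '[0, 0, 0.02, 0, 0, 0, 0, 0, 0.035, 0, 0, 0, 0, 0, 0.05, 0, 0, 0, 0, 0, 0.065, 0, 0, 0, 0, 0, 0.08, 0, 0, 0, 0, 0, 0.09, 0, 0, 0, 0, 0, 0.1, 0, 0, 0, 0, 0, 0.105, 0, 0, 0, 0, 0, 0.105, 0, 0, 0]'

```text
clock: 3.45
eef_pos: [0.4763, -0.3169, 0.0457]
tool_rot: [0.124, 0.992, 0.0, -0.001]
ft_force: [0.0, -0.3, -0.4]
grip_width: 0.0856
```

```bash
python3 - <<'E'
from h import *
o=sensors.get_obs(); print(o['eef_pos'],o['tool_rot'].round(4),o['clock'],o['ft_force'])
c=snap('scene','s2'); crop(c,40,170,180,300,'s2c',5)
E
```

```text
[ 0.47626807 -0.316853    0.04567141] [ 1.240e-01  9.923e-01  3.000e-04 -5.000e-04] 3.45 [ 0.04394119 -0.32638016 -0.38513556]
```

View pics/s2c.png

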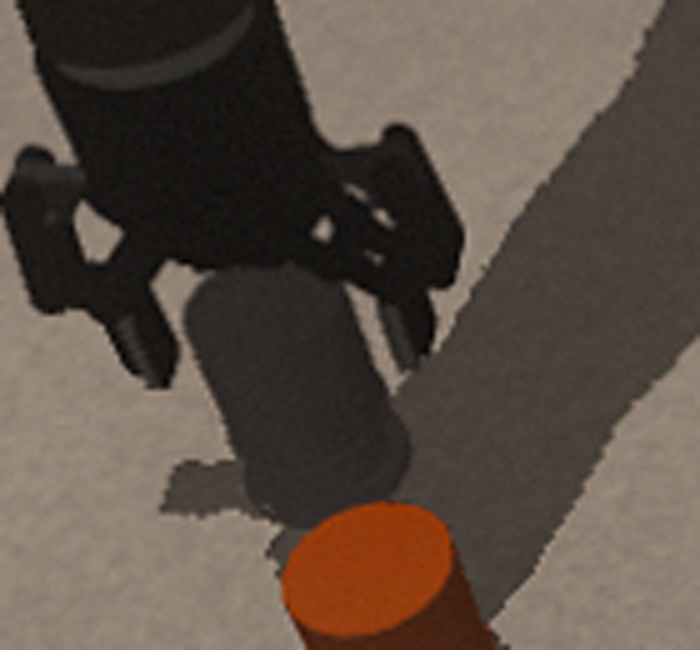

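The fingers straddle the outer cup with similar gaps on both sides. Closing now.

apply_moves --plan '[0, 0, 0, 0, 0, 0, 0, 0, 0, 0, 0, 0, 0, 0, 0, 0, 0, 0, 0, 0, 0, 0, 0, 0, 0, 0, 0, 0, 0, 0, 0, 0, 0, 0, 0, 0, 0, 0, 0, 0, 0, 0, 0, 0, 0, 0, 0, 0, 0, 0, 0, 0, 0, 0, 0, 0, 0, 0, 0, 0]' --grip 0.05

```text
clock: 4.33
eef_pos: [0.4773, -0.3174, 0.0474]
tool_rot: [0.124, 0.992, -0.0, 0.001]
ft_force: [0.2, 1.0, 5.6]
grip_width: 0.0558
```

```bash
python3 - <<'E'
from h import *
o=sensors.get_obs(); print(o['eef_pos'],o['tool_rot'].round(4),o['clock'],o['ft_force'],o['grip_width'])
c=snap('scene','s3'); crop(c,40,170,180,300,'s3c',5)
E
```

```text
[ 0.47733143 -0.31743898  0.04737408] [ 1.240e-01  9.923e-01 -3.000e-04  1.000e-03] 4.3333 [0.18227689 1.00516658 5.58833447] 0.05576835789180294
```

View pics/s3c.png

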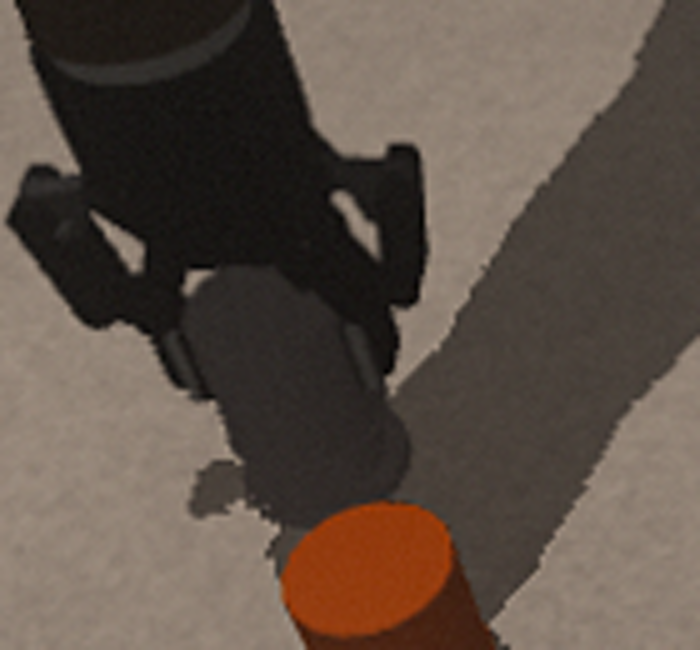

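apply_moves --plan '[0, 0, -0.003, 0, 0, 0, 0, 0, -0.007, 0, 0, 0, 0, 0, -0.011, 0, 0, 0, 0, 0, -0.015, 0, 0, 0, 0, 0, -0.019, 0, 0, 0, 0, 0, -0.023, 0, 0, 0, 0, 0, -0.023, 0, 0, 0]'

```text
clock: 4.97
eef_pos: [0.477, -0.3175, 0.0704]
tool_rot: [0.124, 0.992, -0.0, 0.001]
ft_force: [0.0, -0.2, -0.7]
grip_width: 0.0556
```

```bash
python3 - <<'E'
from h import *
o=sensors.get_obs(); print(o['eef_pos'],o['tool_rot'].round(4),o['clock'],o['ft_force'],o['grip_width'])
c=snap('scene','s4'); crop(c,40,170,180,300,'s4c',5)
E
```

```text
[ 0.47704756 -0.31747057  0.07038983] [ 1.241e-01  9.923e-01 -4.000e-04  6.000e-04] 4.9667 [ 0.03150916 -0.20733596 -0.74180625] 0.05557151530182977
```

View pics/s4c.png

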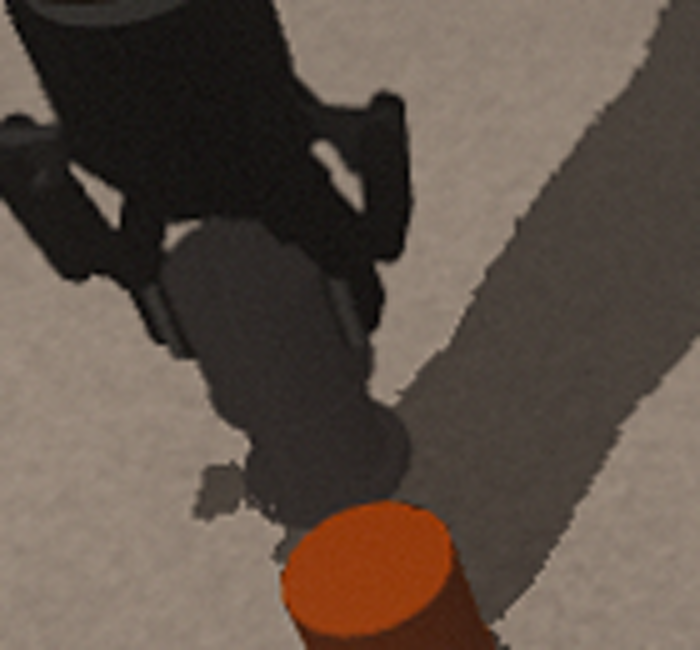

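The outer cup is sliding up, and the inner rim at crop (250–410, 400–525) hasn't moved. Continuing the lift.

apply_moves --plan '[0, 0, -0.004, 0, 0, 0, 0, 0, -0.009, 0, 0, 0, 0, 0, -0.014, 0, 0, 0, 0, 0, -0.019, 0, 0, 0, 0, 0, -0.024, 0, 0, 0, 0, 0, -0.03, 0, 0, 0, 0, 0, -0.036, 0, 0, 0, 0, 0, -0.042, 0, 0, 0, 0, 0, -0.05, 0, 0, 0, 0, 0, -0.06, 0, 0, 0, 0, 0, -0.07, 0, 0, 0, 0, 0, -0.08, 0, 0, 0]'

```text
clock: 6.02
eef_pos: [0.4767, -0.3172, 0.1506]
tool_rot: [0.124, 0.992, -0.0, 0.0]
ft_force: [-0.5, -0.3, -1.0]
grip_width: 0.0559
```

```bash
python3 - <<'E'
from h import *
o=sensors.get_obs(); print(o['eef_pos'],o['tool_rot'].round(4),o['clock'],o['ft_force'],o['grip_width'])
c=snap('scene','s5'); crop(c,30,140,170,290,'s5c',4)
E
```

```text
[ 0.47671316 -0.31719947  0.15059685] [ 1.241e-01  9.923e-01 -1.000e-04  2.000e-04] 6.0167 [-0.47875449 -0.30518602 -1.03083961] 0.05594775465268541
```

View pics/s5c.png

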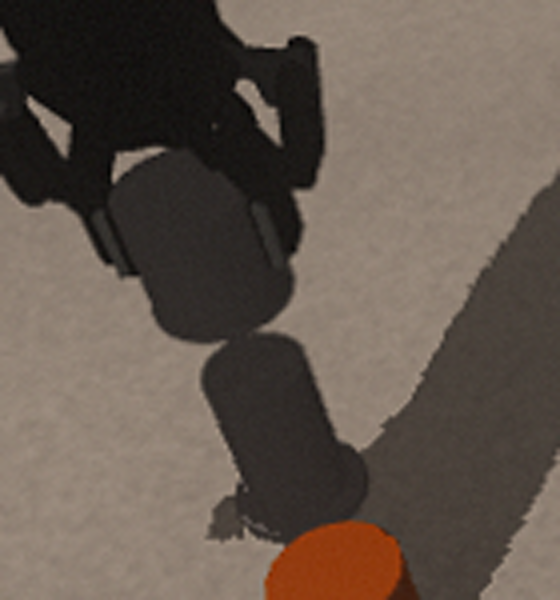

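The cup is free, and the inner cup stands alone where it was. Moving to the board.

apply_moves --plan '[0, 0.005, -0.005, 0, 0, 0, 0, 0.02, -0.01, 0, 0, 0, 0.002, 0.04, -0.015, 0, 0, 0, 0.003, 0.065, -0.02, 0, 0, 0, 0.004, 0.095, -0.02, 0, 0, 0, 0.005, 0.125, -0.02, 0, 0, 0, 0.006, 0.155, -0.02, 0, 0, 0, 0.008, 0.185, -0.02, 0, 0, 0, 0.009, 0.215, -0.02, 0, 0, 0, 0.01, 0.245, -0.02, 0, 0, 0, 0.012, 0.275, -0.02, 0, 0, 0, 0.013, 0.3, -0.02, 0, 0, 0]'

```text
clock: 7.07
eef_pos: [0.5376, -0.0207, 0.1693]
tool_rot: [0.123, 0.992, 0.0, -0.0]
ft_force: [0.4, 0.3, -1.9]
grip_width: 0.0559
```

apply_moves --plan '[0.001, 0.03, 0, 0, 0, 0, 0.003, 0.06, 0, 0, 0, 0, 0.004, 0.09, 0, 0, 0, 0, 0.005, 0.12, 0, 0, 0, 0, 0.006, 0.15, 0, 0, 0, 0, 0.008, 0.18, 0, 0, 0, 0, 0.009, 0.21, 0, 0, 0, 0, 0.01, 0.24, 0, 0, 0, 0, 0.012, 0.265, 0, 0, 0, 0, 0.013, 0.285, 0, 0, 0, 0, 0.014, 0.298, 0, 0, 0, 0, 0.014, 0.303, 0, 0, 0, 0]'

```text
clock: 8.07
eef_pos: [0.5983, 0.2767, 0.1686]
tool_rot: [0.123, 0.992, 0.0, -0.001]
ft_force: [-0.2, 0.8, -1.6]
grip_width: 0.0556
```

apply_moves --plan '[0, 0, 0.01, 0, 0, 0, 0, 0, 0.025, 0, 0, 0, 0, 0, 0.04, 0, 0, 0, 0, 0, 0.055, 0, 0, 0, 0, 0, 0.07, 0, 0, 0, 0, 0, 0.08, 0, 0, 0, 0, 0, 0.085, 0, 0, 0, 0, 0, 0.09, 0, 0, 0, 0, 0, 0.09, 0, 0, 0, 0, 0, 0.09, 0, 0, 0]'

```text
clock: 8.9
eef_pos: [0.5992, 0.2738, 0.0797]
tool_rot: [0.124, 0.992, 0.0, 0.0]
ft_force: [-0.1, -0.5, -2.1]
grip_width: 0.0559
```

```bash
python3 - <<'E'
from h import *
o=sensors.get_obs(); print(o['eef_pos'],o['tool_rot'].round(4),o['clock'],o['ft_force'],o['grip_width'])
c=snap('scene','s6'); crop(c,330,120,470,270,'s6c',4);t=snap('top','t6'); crop(t,150,120,260,220,'t6c',5)
E
```

```text
[0.5991816  0.27382225 0.07973456] [1.242e-01 9.923e-01 1.000e-04 3.000e-04] 8.9 [-0.06696304 -0.5202871  -2.09763253] 0.05591278150423902
```

View pics/s6c.png

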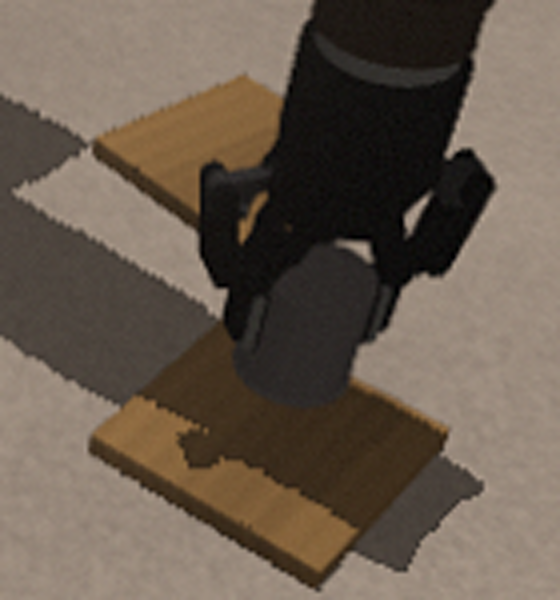

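View pics/t6c.png

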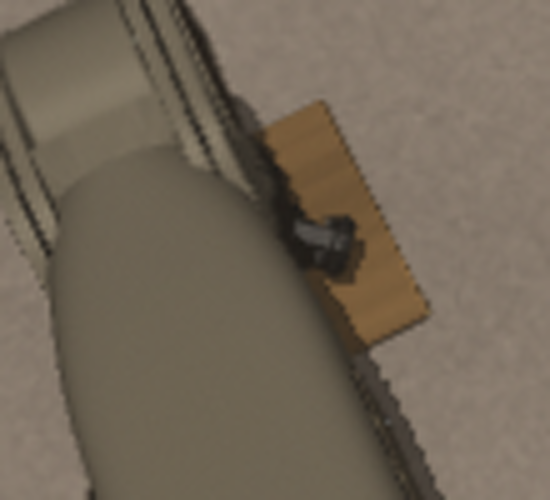

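```bash
python3 - <<'E'
from h import *
c=load('s6')
for z in(.056,.062,.068):
  r=np.array([proj(c,[.599+.0305*np.cos(a),.2735+.0305*np.sin(a),z]) for a in np.linspace(0,6.28,200)])
  i=r[:,1].argmax(); print(z,((r[i]-[330,120]+.5)*4-.5).round(),((r.min(0)-[330,120]+.5)*4).round(),((r.max(0)-[330,120]+.5)*4).round())
for z in (.015,):
  print(((np.array(proj(c,[.599,.2735,z]))-[330,120]+.5)*4).round())
  for th in(0,):
    pass
# board corners in scene crop: left(90,440) front(320,575) right(447,432)
f=lambda x,o:(x+.5)/4-.5+o
L,F,R=[at(c,f(x,330),f(y,120),.015) for x,y in((90,437),(320,573),(447,432))]
print(L,F,R,(L+R)/2)
E
```

```text
0.056 [302. 418.] [230. 338.] [349. 419.]
0.062 [305. 410.] [232. 330.] [352. 410.]
0.068 [308. 401.] [234. 321.] [355. 402.]
[272. 434.]
[0.56887344 0.17997866 0.015     ] [0.69133198 0.24304927 0.015     ] [0.63038393 0.36430383 0.015     ] [0.59962868 0.27214125 0.015     ]
```

Image and arithmetic agree: the cup's edge is at z ≈ 0.062, and the board centre is at (0.5996, 0.272). I'll lower it 46 mm, slowing near the end.

apply_moves --plan '[0, 0, 0.01, 0, 0, 0, 0, 0, 0.02, 0, 0, 0, 0, 0, 0.03, 0, 0, 0, 0, 0, 0.036, 0, 0, 0, 0, 0, 0.04, 0, 0, 0, 0, 0, 0.042, 0, 0, 0, 0, 0, 0.044, 0, 0, 0, 0, 0, 0.045, 0, 0, 0, 0, 0, 0.046, 0, 0, 0, 0, 0, 0.046, 0, 0, 0, 0, 0, 0.046, 0, 0, 0]'

```text
clock: 9.92
eef_pos: [0.5991, 0.2741, 0.0337]
tool_rot: [0.124, 0.992, 0.0, 0.0]
ft_force: [1.1, -0.3, -1.4]
grip_width: 0.0558
```

apply_moves --plan '[0, 0, 0.0005, 0, 0, 0, 0, 0, 0.001, 0, 0, 0, 0, 0, 0.001, 0, 0, 0, 0, 0, 0.001, 0, 0, 0]'

```text
clock: 10.25
eef_pos: [0.599, 0.274, 0.0325]
tool_rot: [0.124, 0.992, 0.0, 0.0]
ft_force: [0.6, 0.5, -0.5]
grip_width: 0.0559
```

apply_moves --plan '[0, 0, 0.0005, 0, 0, 0, 0, 0, 0.001, 0, 0, 0, 0, 0, 0.001, 0, 0, 0, 0, 0, 0.001, 0, 0, 0]'

```text
clock: 10.58
eef_pos: [0.599, 0.274, 0.0324]
tool_rot: [0.124, 0.992, 0.0, 0.0]
ft_force: [-3.3, -0.8, 5.6]
grip_width: 0.0556
```

apply_moves --plan '[0, 0, 0.0005, 0, 0, 0, 0, 0, 0.001, 0, 0, 0, 0, 0, 0.001, 0, 0, 0, 0, 0, 0.001, 0, 0, 0]'

```text
clock: 10.92
eef_pos: [0.5991, 0.274, 0.0324]
tool_rot: [0.124, 0.992, 0.0, 0.001]
ft_force: [-4.5, -2.2, 10.2]
grip_width: 0.056
```

The cup is on the board: the TCP has stalled and force is rising. I'll ease off the pressure, release, then retreat.

apply_moves --plan '[0, 0, -0.001, 0, 0, 0, 0, 0, -0.001, 0, 0, 0]'

```text
clock: 11.08
eef_pos: [0.5991, 0.274, 0.0324]
tool_rot: [0.124, 0.992, 0.0, 0.0]
ft_force: [-3.9, -1.0, 7.0]
grip_width: 0.0557
```

apply_moves --plan '[0, 0, 0, 0, 0, 0, 0, 0, 0, 0, 0, 0, 0, 0, 0, 0, 0, 0, 0, 0, 0, 0, 0, 0, 0, 0, 0, 0, 0, 0, 0, 0, 0, 0, 0, 0, 0, 0, 0, 0, 0, 0, 0, 0, 0, 0, 0, 0]' --grip 0.085

```text
clock: 11.75
eef_pos: [0.5989, 0.274, 0.0312]
tool_rot: [0.124, 0.992, -0.0, -0.0]
ft_force: [-0.2, 0.9, 0.7]
grip_width: 0.0851
```

```bash
python3 - <<'E'
from h import *
c=snap('scene','s7'); crop(c,330,120,470,270,'s7c',4)
E
```

```text
(no output)
```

View pics/s7c.png

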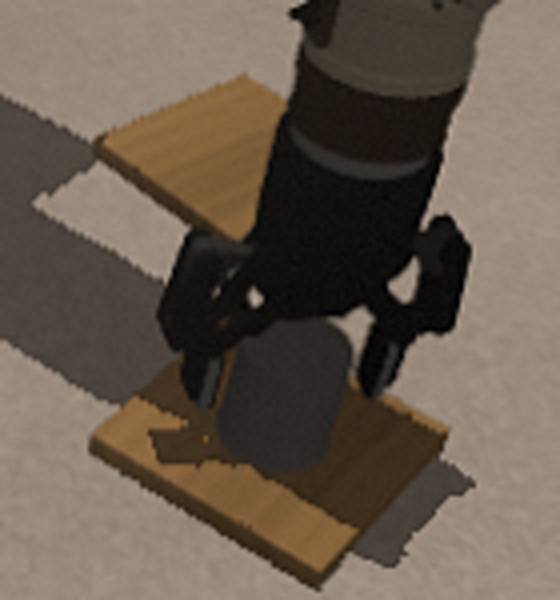

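apply_moves --plan '[0, 0, -0.01, 0, 0, 0, 0, 0, -0.025, 0, 0, 0, 0, 0, -0.045, 0, 0, 0, 0, 0, -0.065, 0, 0, 0, 0, 0, -0.09, 0, 0, 0, 0, 0, -0.115, 0, 0, 0, 0, 0, -0.14, 0, 0, 0, 0, 0, -0.165, 0, 0, 0, 0, 0, -0.185, 0, 0, 0, 0, 0, -0.2, 0, 0, 0, 0, 0, -0.2, 0, 0, 0]'

```text
clock: 12.72
eef_pos: [0.6006, 0.2748, 0.2369]
tool_rot: [0.124, 0.992, 0.002, 0.004]
ft_force: [0.7, 0.7, 0.7]
grip_width: 0.0846
```

apply_moves --plan '[0.02, 0, 0, 0, 0, 0, 0.04, 0, 0, 0, 0, 0, 0.06, 0, 0, 0, 0, 0, 0.08, 0, 0, 0, 0, 0, 0.1, 0, 0, 0, 0, 0, 0.12, 0, 0, 0, 0, 0, 0.14, 0, 0, 0, 0, 0, 0.16, 0, 0, 0, 0, 0, 0.18, 0, 0, 0, 0, 0, 0.2, 0, 0, 0, 0, 0, 0.2, 0, 0, 0, 0, 0, 0.2, 0, 0, 0, 0, 0]'

```text
clock: 13.72
eef_pos: [0.4041, 0.3232, 0.2311]
tool_rot: [0.123, 0.992, -0.0, -0.0]
ft_force: [-0.4, -0.0, -0.8]
grip_width: 0.0851
```

```bash
python3 - <<'E'
from h import *
c=snap('scene','s8'); t=snap('top','t8'); crop(t,150,120,250,220,'t8c',5)
d=cv2.absdiff(c['pixels'],load('scene0')['pixels'])
print(sensors.get_obs()['clock'],sensors.get_obs()['joint_vel'].round(3))
E
```

```text
13.8167 [-0.012  0.009  0.012  0.002  0.002  0.   ]
```

View pics/s8.png

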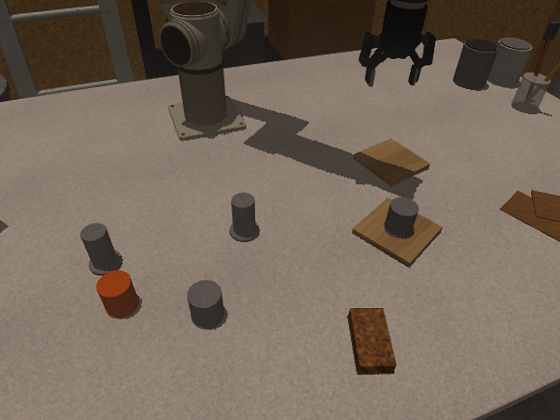

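View pics/t8c.png

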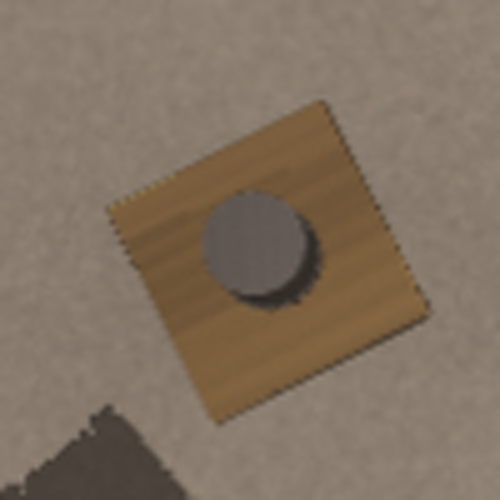

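```bash
python3 - <<'E'
from h import *
t=load('t8'); f=lambda x,o:(x+.5)/5-.5+o
print('cup',at(t,f(255,150),f(243,120),.078))
print('board',np.mean([at(t,f(x,150),f(y,120),.015) for x,y in((323,100),(430,314),(218,423),(108,209))],0))
print(bot.job_done())
E
```

```text
cup [0.59844469 0.27228316 0.078     ]
board [0.59665376 0.27351506 0.015     ]
the job is handed in; nothing more can be done
None
```

The wide cup is off the inner one and stands mouth down near the middle of the right-hand plywood board. I handed the job in at about 14 s of the 42 s allowed; no verdict was reported.

- **What I did:** I gripped the outer cup by its side and lifted it straight up about 100 mm. I carried it to the board, lowered it until I felt contact, then let go and backed the arm away.
- **Cup on the board:** The last top picture puts the cup axis at (0.598, 0.272) and the board's middle at (0.597, 0.274). That is about 2 mm apart, against 20 mm allowed.
- **Inner cup and the rest:** By eye in the last scene picture, the inner cup is upright in its old place. The two single cups, the orange cup and the sanding block look unmoved. I did not measure these.
- **Robot:** The gripper was open, clear of everything and about 0.2 m away.
- **Disagreements:** The two cameras put the stack 3 mm apart and the board up to 7 mm apart. A second scene measurement cut the board difference to about 3 mm. The gripper read 56 mm on a 58 mm cup. None of this caused trouble, and no check failed.

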